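# Weigh two screw tins in the hand and rack the full one

### The arm

A 6-joint arm with a two-finger parallel gripper is mounted at the origin on the work surface. World frame = base frame: x ahead of the robot, y to its left, z up, the work surface at z = 0. Lengths are in mm, angles in rad, forces in N, time in s.
With the tool pointing down it reaches from about 275 to 750 mm from the base axis. Payload 10.2 kg.
Tool frame: the origin (TCP) lies midway between the tips of the shut fingers; the grasp point (between the pads) lies 19 mm behind it; z points along the fingers, y is the direction in which the jaws open and shut (so a half turn about z gives the same grasp; the last joint's range is limited). The gripper opens to 85 mm and grips with 20 to 120 N. Pads are 22 mm wide; open, the fingers measure 114 mm over their backs; the gripper's body (76 mm by 85 mm) begins 54 mm behind the grasp point. The pads swing forward as they close: fully open they stand 13 mm farther back than shut.
Start: joints at [-0.223, 0.313, 1.498, -0, 1.331, -0.223], TCP at [525.006, -0.013, 231.294] pointing down, gripper open.
Joint ranges: [-2.94, 2.94], [-0.97, 2.17], [0.19, 2.56], [-1.23, 4.37], [0.02, 3.11], [-2.88, 2.88]. Speed limits (rad/s): [2.39, 2.39, 3.01, 3.14, 3.14, 3.14].

### API

Orientations are given as a unit quaternion [w, x, y, z].
In Python, from rig import ctrl gives the robot as it stands.
- The arm moves only by the tool carry_out, never from a script. Its argument "plan" is a list of rows, each a list of 3 entries, a list of its own where there are three numbers: the finger opening in mm, from 0 to 85.4, then the shift along the tool's x, y, z in mm, then the turn, a rotation vector about the tool's x, y, z in units of 6 degrees (1.0 is 6 degrees). In form: [[grip, [x, y, z], [ax, ay, az]], ...]. A call has 1 to 20 rows; each row shifts and turns the commanded pose from where the row before left it, along the tool's axes as they then stand; what a row does not reach is not made up. A row lasts 1/12 s, in which the tool goes at most 41.7 mm and 7.16 degrees, less where a joint would pass 70% of its speed; a pose out of reach is approached as far as the arm can. A call with a gripper value outside its range is refused whole. The fingers move at their own pace and stop on an object; "grip_force" is the grip in N (left out, the last holds). Time passes only in rows, so rows that do not move let the fingers close. It gives the time, the measured TCP pose, the force and the opening at its end, in the units of the state.
- ctrl.sense(): the state, without advancing time (a new reading comes with each control period).
- ctrl.capture(name): name is "scene" or "side" or "wrist"; returns a dict with "color" (480x640x3 uint8, blue, green, red), "range_z" (480x640 float32, mm along the optical axis (not along the pixel's ray), 0 where there is no reading), "fx", "fy", "cx", "cy" (pixels), "dist_coeffs" ([k1, k2, p1, p2, k3] as OpenCV has them; the pictures are not rectified), "cam_to_world" (4x4, takes a point from camera to world coordinates); the wrist camera has in their place "tool_from_camera" (4x4, takes a point from camera to tool coordinates, whose origin is the TCP and whose axes are the flange's). Camera axes: x right, y up, looking along -z (the intrinsics and any distortion apply to the point x, -y, -z); pixel columns grow to the right and rows downward; lengths in mm; the calibration is good to about 2 mm. A picture is of the moment at which its call begins: read the wrist's pose just before it.
- ctrl.finish_job(): hands the job in, once; it reports no verdict.
The state is a dict: "time_s": time; "joints": joint angles; "dq": joint speeds; "tau": joint torques, N m; "eef_pos": TCP position; "ee_rot": TCP orientation; "force": force on the tool from outside, world axes, zero at the start; "wrist_torque": the same for the moment, N m; "grip_width": opening from 0.0 (shut) to 1.0 (fully open).
Only numpy, scipy, OpenCV 4.12 (cv2) and the standard library are available. Lean on these libraries where they do the work, as an engineer would, in place of code of your own. Each camera call takes 0.05 s, during which the arm holds its last target.

### The job

One of the two identical closed screw tins is full, the other nearly empty: lift the left tin (the one nearer the rack) clear of the bench by a hand's thickness (about 5 cm) to feel its weight and set it back upright where it stood, then lift the right one the same way. Put the heavier tin into the bay of the wooden tin rack, square and upright, pushing the stiff sliding stop back until it is fully home against the end of the bay, and leave the lighter tin standing where it was. Be gentle: set the tins down without dropping them, never press on the stop with more than 25 N, keep both tins upright, and leave the other things on the bench alone.

Things in the scene. Friction and masses are not known exactly. Their poses are not given: they have to be found in the camera images.
- tin_left: The left tin, seen from the robot (nearer the rack): plain closed steel tin with a paper label patch, 56 x 56 x 75 mm high, plain vertical sides, lid flush; origin at the centre of its underside, z up, x and y square to its sides, yaw within 0.3 rad. One tin weighs 0.44 to 0.62 kg (full), the other 0.14 to 0.22 kg; they look the same and which is full varies.
- tin_right: The right tin, seen from the robot (farther from the rack): plain closed steel tin with a paper label patch, 56 x 56 x 75 mm high, plain vertical sides, lid flush; origin at the centre of its underside, z up, x and y square to its sides, yaw within 0.3 rad. One tin weighs 0.44 to 0.62 kg (full), the other 0.14 to 0.22 kg; they look the same and which is full varies.
- rack: pale wooden tin rack fixed to the bench at the robot's left, yaw within 0.3 rad: base board 250 (x) x 85 (y) x 8 mm thick; origin under the middle of the board, x along the bay, away from the robot, z up. A bay, open above, runs from x = -30 mm to an end plate at x = +113 mm (its top 42 mm above the bench). A tin in the rack stands on the board, its underside 8 mm above the bench
- apron (a point): point on the board's top in the middle of the open apron in front of the bay, at rack x = -85 mm, y = 0; the apron runs from x = -125 to -52 mm with no walls, so a tin can be set down there and slid into the bay
- bay_home (a point): where the centre of the tin's underside lies when the tin is fully home: on the board's top at rack x = +57 mm, y = 0. The bay is 61 mm wide between walls 12 mm thick whose tops are 30 mm above the bench; from x = -52 to -30 mm short cheeks flare its mouth open to about 85 mm
- stop: dark wooden sliding stop in the bay, 24 (x) x 56 (y) x 50 mm high, brass stud on top; origin at the foot of its front face (the one a tin pushes on), on the board's top, axes as the rack's. Slides along rack x: origin at x = +45 to +57 mm at the start, +85 mm fully home against the end. No spring: it drags at about 5 N (besides the tin's own friction on the board) and stays where left
- table: the plank bench top, fixed; its top is at height 0
- screwdriver: bystander: screwdriver about 0.2 m long lying between the two tins, handle up to about 30 mm high; origin under it
- hammer: bystander: hammer lying behind the tins, origin under it
- glue: bystander: standing white glue bottle 56 mm across, 150 mm high, beyond the rack at the left, origin under its centre
- plane: bystander: red hand plane 240 mm long, about 110 mm high, at the robot's far left, origin under its centre
- offcut: bystander: wooden offcut 200 x 50 x 30 mm beyond the tins and rack, origin under its centre
- square: bystander: try square lying at the robot's far right, origin under its stock
Mind the look-alikes: they are no part of the job. Leave any orange look-alike of the tin_left alone.

How it is judged (in metres and radians):
On the way, in this order (a step that is already met when the one before it is completed fails the run):
1. the left tin is held lifted more than 30 mm, upright, while the right one stands untouched in its place (height (world z) of tin_left above 0.03 m and angle between tin_left's own z axis and vertical below 0.25 rad and contact force between tin_left and the fingers above 1 N and height (world z) of tin_right below 0.006 m and angle between tin_right's own z axis and vertical below 0.08 rad and distance of tin_right from where it was at the start of the episode below 0.06 m), for 0.3 s.
2. the left tin is back on the bench, upright, within 60 mm of where it stood, and the right tin is held lifted more than 30 mm, upright (height (world z) of tin_right above 0.03 m and angle between tin_right's own z axis and vertical below 0.25 rad and contact force between tin_right and the fingers above 1 N and height (world z) of tin_left below 0.006 m and angle between tin_left's own z axis and vertical below 0.08 rad and distance of tin_left from where it was at the start of the episode below 0.06 m), for 0.3 s.
At the end, for the whole second after the job is handed in: the stop is within 4 mm of its end; the heavier tin stands upright on the rack's board in the bay, its origin 51 to 62 mm along the rack's x and within 6 mm of its middle line; the lighter tin stands upright on the bench within 60 mm of where it started; both at rest (x of stop in the frame of rack above 0.081 m and ((x of tin_left in the frame of rack between 0.051 and 0.062 m and y of tin_left in the frame of rack between -0.006 and 0.006 m and z of tin_left in the frame of rack below 0.012 m and angle between each of tin_left, tin_right's own z axis and vertical below 0.08 rad and contact force between tin_left and rack above 3.2 N and distance of tin_right from where it was at the start of the episode below 0.06 m and height (world z) of tin_right below 0.006 m and contact force between tin_right and table between 0.5 and 3.2 N and linear speed of each of tin_left, tin_right below 0.02 m/s) or (x of tin_right in the frame of rack between 0.051 and 0.062 m and y of tin_right in the frame of rack between -0.006 and 0.006 m and z of tin_right in the frame of rack below 0.012 m and angle between each of tin_right, tin_left's own z axis and vertical below 0.08 rad and contact force between tin_right and rack above 3.2 N and distance of tin_left from where it was at the start of the episode below 0.06 m and height (world z) of tin_left below 0.006 m and contact force between tin_left and table between 0.5 and 3.2 N and linear speed of each of tin_right, tin_left below 0.02 m/s))); the robot touches nothing.
It fails at once if a tin is pressed against the stop with more than 25 N (contact force between any of tin_left, tin_right and stop above 25 N).
It fails at once if a tin is dropped or slammed down: faster than 0.45 m/s while less than 20 mm above the bench ((linear speed of tin_left above 0.45 m/s and height (world z) of tin_left below 0.02 m) or (linear speed of tin_right above 0.45 m/s and height (world z) of tin_right below 0.02 m)).
It fails at once if a tin is tipped by more than about 30 degrees (angle between any of tin_left, tin_right's own z axis and vertical above 0.52 rad).
It fails at once if another thing on the bench is moved by more than 30 mm (distance of any of screwdriver, hammer, glue, plane, offcut, square from where it was at the start of the episode above 0.03 m).
It also fails if it takes over 72 s, if anything falls off the work surface, if the arm or the gripper's body presses on something with over 40 N, if the wrist force passes 120 N, or if a joint passes its speed limit or range.

## Working session

There is one attempt and no reset: what is moved stays moved. The work goes in short steps, Python scripts to look and compute and a tool call to move; the robot and the scene stay as the last step left them, time stands still between calls to the robot, and variables do not carry over. Pictures are saved under pics/ and viewed, and the job is handed in when it is done.

Besides the shell and the picture viewer there is one more tool, called after ">>>" as name(argument=value, ...) on one line, values as JSON. carry_out: Moves the arm, as the interface text tells. Its arguments: {"type":"object","properties":{"plan":{"type":"array"},"grip_force":{"type":"number"}},"required":["plan"]}

```bash
ls; mkdir -p pics
cat > h.py <<'E'
import numpy as np, cv2, pickle
from rig import ctrl
def shot(name,out):
    s=ctrl.sense(); c=ctrl.capture(name); c['state']=s
    cv2.imwrite('pics/%s.png'%out,c['color']); pickle.dump(c,open('pics/%s.pkl'%out,'wb')); return c
def load(o): return pickle.load(open('pics/%s.pkl'%o,'rb'))
def q2R(q):
    from scipy.spatial.transform import Rotation as R
    return R.from_quat([q[1],q[2],q[3],q[0]]).as_matrix()
def T(c):
    if 'cam_to_world' in c: return np.array(c['cam_to_world'])
    s=c['state']; M=np.eye(4); M[:3,:3]=q2R(s['ee_rot']); M[:3,3]=s['eef_pos']
    return M@np.array(c['tool_from_camera'])
def K(c): return np.array([[c['fx'],0,c['cx']],[0,c['fy'],c['cy']],[0,0,1.]])
def ray(c,uv):
    p=cv2.undistortPoints(np.array(uv,float).reshape(-1,1,2),K(c),np.array(c['dist_coeffs'],float)).reshape(-1,2)
    return np.c_[p[:,0],-p[:,1],-np.ones(len(p))]
def atz(c,uv,z):
    M=T(c); d=ray(c,uv)@M[:3,:3].T; o=M[:3,3]
    return o+d*((z-o[2])/d[:,2])[:,None]
def cloud(c):
    H,W=c['range_z'].shape; u,v=np.meshgrid(np.arange(W),np.arange(H))
    r=ray(c,np.stack([u,v],-1).reshape(-1,2))*c['range_z'].reshape(-1,1)
    M=T(c); p=r@M[:3,:3].T+M[:3,3]; p[c['range_z'].reshape(-1)<=0]=np.nan
    return p.reshape(H,W,3)
def proj(c,P):
    P=np.atleast_2d(P); M=np.linalg.inv(T(c)); q=P@M[:3,:3].T+M[:3,3]
    q=q*[1,-1,-1]
    return cv2.projectPoints(q,np.zeros(3),np.zeros(3),K(c),np.array(c['dist_coeffs'],float))[0].reshape(-1,2)
E
python3 - <<'E'
from h import *
print(ctrl.sense())
for n in ['scene','side','wrist']:
    c=shot(n,n+'0'); print(n,T(c).round(2).tolist(),c['fx'],c['dist_coeffs'],(c['range_z']>0).mean())
E
```

```text
pics
{'time_s': 0.0, 'joints': array([-2.23408828e-01,  3.13468469e-01,  1.49842465e+00, -2.33352217e-05,
        1.33099079e+00, -2.23391384e-01]), 'dq': array([ 0.00014963, -0.00174223,  0.00087814, -0.00141848, -0.00028641,
        0.00025967]), 'tau': array([-5.78409599e-04, -4.12261176e+01, -2.59742296e+01, -3.58453699e-04,
        4.11797926e-03, -1.23038126e-05]), 'eef_pos': array([5.24749270e+02, 3.42311919e-02, 2.30730301e+02]), 'ee_rot': array([-5.40287754e-04,  7.07110836e-01,  7.07102431e-01, -3.53630584e-04]), 'force': array([-0.19876764,  1.37535261, -0.49059581]), 'wrist_torque': array([ 0.00843894, -0.02333608, -0.01348671]), 'grip_width': 0.9998215355571012}
scene [[0.43, -0.74, 0.52, 1129.43], [0.9, 0.36, -0.24, -269.19], [-0.0, 0.57, 0.82, 964.19], [0.0, 0.0, 0.0, 1.0]] 500.84704885891813 [0.01680797 0.         0.         0.         0.        ] 0.9960481770833334
side [[0.88, 0.29, -0.37, 33.23], [-0.47, 0.54, -0.69, -970.7], [0.0, 0.79, 0.62, 882.42], [0.0, 0.0, 0.0, 1.0]] 524.3371131124928 [-0.05661319  0.          0.          0.          0.        ] 0.99607421875
wrist [[1.0, -0.0, 0.0, 525.5], [-0.0, 0.96, 0.3, 74.31], [-0.0, -0.3, 0.96, 373.49], [0.0, 0.0, 0.0, 1.0]] 399.2816609210586 [-0.02883101  0.          0.          0.          0.        ] 0.9960611979166667
```

View pics/scene0.png

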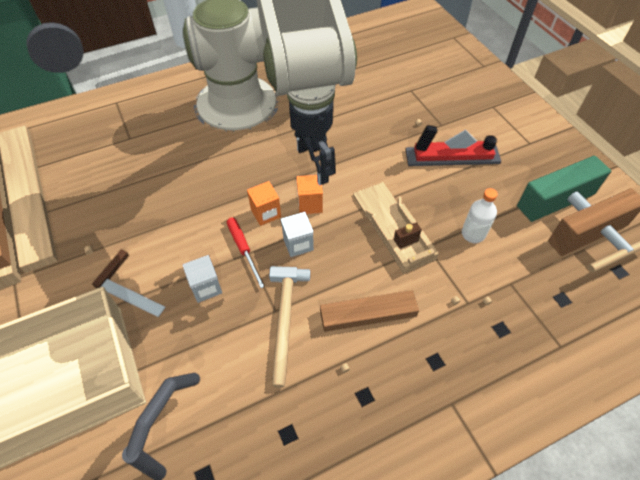

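View pics/side0.png

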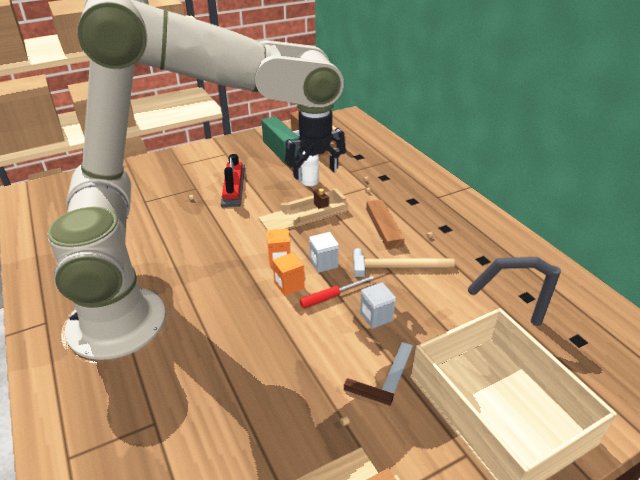

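View pics/wrist0.png

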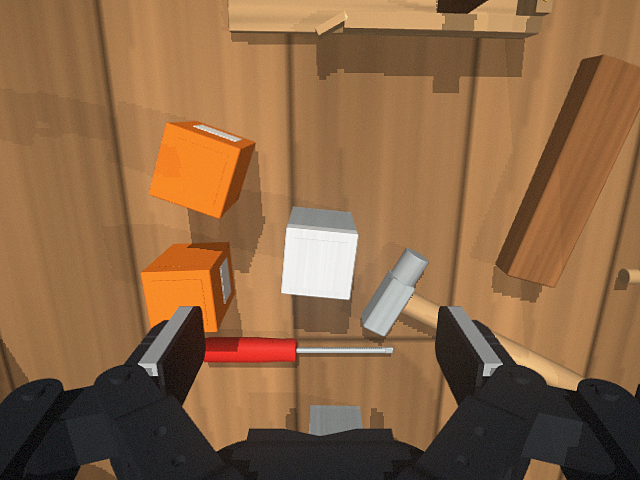

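The steel tins are at scene pixels (297,235), the left one nearer the rack, and (202,280), the right one. The orange boxes at (264,203) and (310,194) are look-alikes to leave alone. The rack is around (400,225), with the dark stop at (407,234). Next I measure from all the views.

```bash
cat > meas.py <<'E'
from h import *
def tops(c,xy,zlo=60,zhi=90,r=55):
    P=cloud(c); m=(P[...,2]>zlo)&(P[...,2]<zhi)&(np.hypot(P[...,0]-xy[0],P[...,1]-xy[1])<r)
    return P,m
def rect(c,xy,**k):
    P,m=tops(c,xy,**k); p=P[m]
    z=np.median(p[p[:,2]>np.percentile(p[:,2],40)][:,2]); p=p[abs(p[:,2]-z)<5]
    (cx,cy),(w,h),a=cv2.minAreaRect(p[:,:2].astype(np.float32))
    return (round(cx,1),round(cy,1)),(round(w,1),round(h,1)),round(a,1),round(float(z),1),len(p)
E
python3 - <<'E'
from meas import *
a=load('scene0');b=load('side0');w=load('wrist0')
for n,c,uvs in [('scene',a,[(297,225),(200,270),(262,195),(310,185)]),('side',b,[(323,242),(377,296),(288,262),(278,240)]),('wrist',w,[(320,265),(335,420),(185,285),(200,165)])]:
    P=cloud(c)
    for uv in uvs:
        p=P[uv[1],uv[0]]; print(n,uv,p.round(1)); 
        try: print('   ',rect(c,p[:2]))
        except Exception as e: print(e)
E
```

```text
scene (297, 225) [525.9 -38.6  78.3]
    ((522.6, -38.4), (57.3, 61.6), 84.5, 76.4, 562)
scene (200, 270) [ 541.9 -264.9   75.1]
    ((539.6, -266.0), (56.7, 59.3), 89.0, 75.9, 667)
scene (262, 195) [415.2 -76.4  79.8]
    ((407.6, -72.1), (60.5, 58.6), 0.3, 76.4, 500)
scene (310, 185) [436.3  34.4  80.8]
    ((428.4, 35.7), (56.9, 60.7), 70.8, 76.4, 436)
side (323, 242) [520.3 -45.2  73.4]
    ((524.2, -43.9), (64.0, 58.5), 84.7, 75.4, 338)
side (377, 296) [ 531.1 -280.7   79.2]
    ((540.3, -270.7), (59.9, 58.7), 87.3, 75.5, 473)
side (288, 262) [407.7 -79.2  77.1]
    ((408.5, -77.4), (58.3, 63.8), 1.3, 75.3, 387)
side (278, 240) [424.1  17.1  72.2]
    ((429.6, 29.3), (64.8, 57.2), 71.1, 75.3, 325)
wrist (320, 265) [525.2 -42.3  75.7]
    ((523.7, -41.8), (57.4, 57.1), 84.3, 76.3, 4780)
wrist (335, 420) [ 541.3 -242.1   23.3]
index -1 is out of bounds for axis 0 with size 0
wrist (185, 285) [415.2 -59.8  75.8]
    ((408.8, -75.6), (58.1, 57.6), 1.9, 76.3, 3404)
wrist (200, 165) [436.2  37.2  76.1]
    ((430.7, 32.1), (57.7, 57.5), 70.2, 76.4, 5750)
```

Run:
```python
from h import *
a=load('scene0')
cv2.imwrite('pics/c1.png',cv2.resize(a['color'][160:320,160:450],None,fx=2.7,fy=2.7,interpolation=cv2.INTER_CUBIC))
b=load('side0')
cv2.imwrite('pics/c2.png',cv2.resize(b['color'][160:340,240:420],None,fx=3.3,fy=3.3,interpolation=cv2.INTER_CUBIC))
# heightmap from all views,
```

```text
(no output)
```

View pics/c1.png

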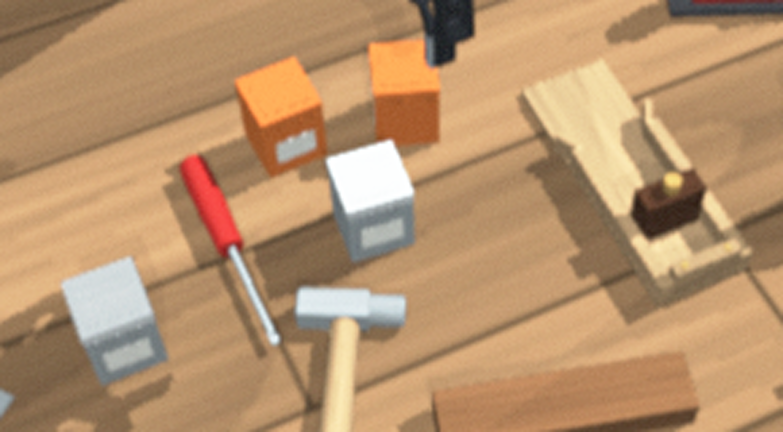

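View pics/c2.png

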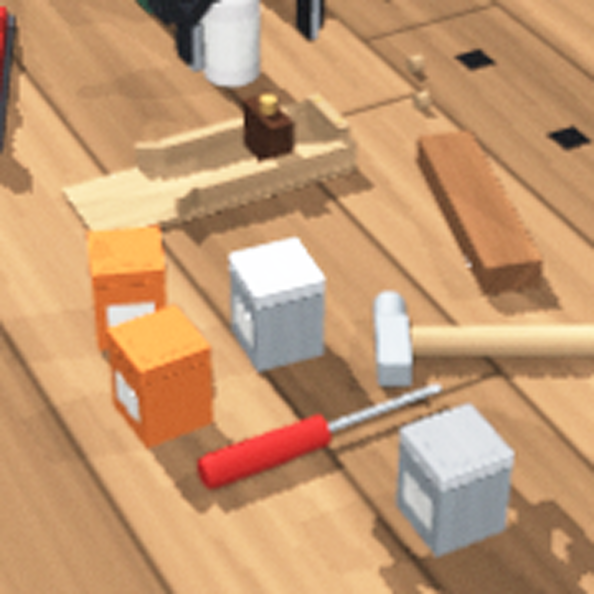

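Run:
```python
from meas import *
H=np.full((600,800,3),0,np.uint8); Z=np.full((600,800),-99.)
for n in ['scene0','side0','wrist0']:
    c=load(n);P=cloud(c);C=c['color']
    u=((250-P[...,1])*1.25);v=(P[...,0]-300)*1.25  # col: y 250..-390 ; row: x 300..780
    ok=np.isfinite(u)&(u>=0)&(u<799)&(v>=0)&(v<599)&(P[...,2]<170)&(P[...,2]>-10)
    for uu,vv,z,col in zip(u[ok].astype(int),v[ok].astype(int),P[ok][:,2],C[ok]):
        if z>Z[vv,uu]: Z[vv,uu]=z;H[vv,uu]=col
    # rack
    zz=P[...,2]
    m=(P[...,0]>380)&(P[...,0]<760)&(P[...,1]>90)&(P[...,1]<320)&(zz>5)&(zz<62)
    p=P[m]; print(n,len(p),cv2.minAreaRect(p[:,:2].astype(np.float32)) if len(p)>10 else '')
for x in range(300,781,50): cv2.putText(H,str(x),(0,int((x-300)*1.25)+5),0,.4,(0,255,255),1); cv2.line(H,(0,int((x-300)*1.25)),(799,int((x-300)*1.25)),(0,90,90),1)
for y in range(-350,251,50): cv2.putText(H,str(y),(int((250-y)*1.25),12),0,.4,(0,255,0),1);cv2.line(H,(int((250-y)*1.25),0),(int((250-y)*1.25),599),(0,90,0),1)
cv2.imwrite('pics/top.png',H)
```

```text
scene0 3675 ((574.3536376953125, 205.81182861328125), (229.40200805664062, 372.3055725097656), 89.71543884277344)
side0 2012 ((582.8678588867188, 204.7764892578125), (352.8924255371094, 230.10250854492188), 0.11376474797725677)
wrist0 12303 ((607.5664672851562, 145.34628295898438), (63.35580062866211, 317.615966796875), 80.35222625732422)
```

View pics/top.png

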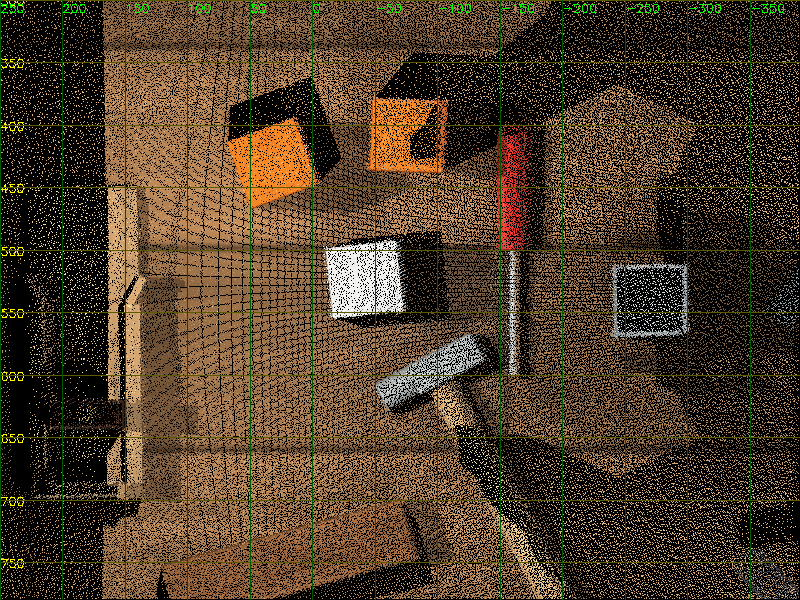

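The left tin's top centre is at (524,-42), z≈76, yaw about -5.6°. The right tin's is at (540,-269), yaw about -2°. Both heights match the 75 mm spec, and the rack lies at about (573,179). I'll keep the jaws across world y throughout: that clears the hammer and screwdriver and is what the bay needs. First I turn and come in over the left tin.

>>> carry_out(plan=[[85, [-21, 0, 0], [0, 0, 0]], [85, [-21, -1, 0], [0, 0, 0]], [85, [0, 0, 5], [0, 0, 1.14]], [85, [0, 0, 8], [0, 0, 1.14]], [85, [0, 0, 8], [0, 0, 1.14]], [85, [0, 0, 8], [0, 0, 1.14]], [85, [0, 0, 8], [0, 0, 1.14]], [85, [0, 0, 8], [0, 0, 1.14]], [85, [0, 0, 8], [0, 0, 1.14]], [85, [0, 0, 8], [0, 0, 1.14]], [85, [0, 0, 8], [0, 0, 1.14]], [85, [0, 0, 8], [0, 0, 1.14]], [85, [0, 0, 8], [0, 0, 1.14]], [85, [0, 0, 8], [0, 0, 1.14]], [85, [0, 0, 8], [0, 0, 1.14]], [85, [0, 0, 8], [0, 0, 1.11]], [85, [0, 0, 8], [0, 0, 0]], [85, [0, 0, 0], [0, 0, 0]]])

```text
time_s: 1.65
eef_pos: [523.2, -41.8, 112.7]
ee_rot: [-0.0, 0.999, -0.047, -0.001]
force: [-0.1, -0.0, -0.5]
grip_width: 0.996
```

```bash
cat >> h.py <<'E'
def yaw(s): # world angle (deg) of tool x
    R=q2R(s['ee_rot']); return np.degrees(np.arctan2(R[1,0],R[0,0])), R[2,2]
def goto(x,y,z=None,yw=None):
    s=ctrl.sense(); R=q2R(s['ee_rot']); p=s['eef_pos']; 
    d=np.array([x,y,p[2] if z is None else z])-p
    print('t',round(s['time_s'],2),'pos',p.round(1),'yaw',np.round(yaw(s),2),'F',s['force'].round(1),'g',round(s['grip_width'],3))
    print(' tool shift',(R.T@d).round(1), 'turn z units',None if yw is None else round((yaw(s)[0]-yw)/6,2))
E
python3 - <<'E'
from h import *
goto(523.7,-42,31,-5.6)
shot('wrist','w1')
E
```

```text
t 1.65 pos [523.2 -41.8 112.7] yaw [-5.39 -1.  ] F [-0.1 -0.  -0.5] g 0.996
 tool shift [ 0.7  0.2 81.7] turn z units 0.04
```

View pics/w1.png

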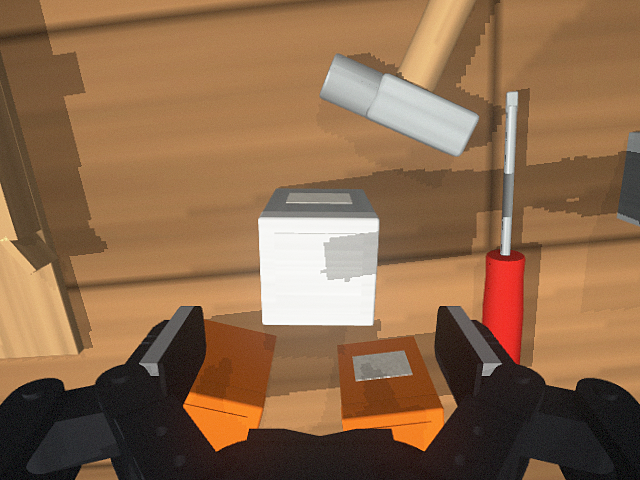

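Run:
```python
from meas import *
c=load('w1'); print(proj(c,[523.2,-41.8,75.]), rect(c,(523,-42)))
```

```text
[[317.56334755 275.23566245]] ((524.3, -42.0), (57.3, 57.6), 83.8, 76.3, 12773)
```

The picture shows the tin square between the jaws, its top centre at about (319,270). It measures (524.3,-42.0), which agrees with the earlier fix. Next I descend 82 mm and grip.

>>> carry_out(plan=[[85, [1, 0, 20], [0, 0, 0.1]], [85, [0, 0, 20], [0, 0, 0]], [85, [0, 0, 20], [0, 0, 0]], [85, [0, 0, 14], [0, 0, 0]], [85, [0, 0, 8], [0, 0, 0]], [85, [0, 0, 0], [0, 0, 0]], [40, [0, 0, 0], [0, 0, 0]], [40, [0, 0, 0], [0, 0, 0]], [40, [0, 0, 0], [0, 0, 0]], [40, [0, 0, 0], [0, 0, 0]], [40, [0, 0, 0], [0, 0, 0]], [40, [0, 0, 0], [0, 0, 0]], [40, [0, 0, 0], [0, 0, 0]]], grip_force=35)

```text
time_s: 2.78
eef_pos: [525.8, -42.2, 33.5]
ee_rot: [0.0, 0.999, -0.054, 0.001]
force: [-0.3, 0.9, 6.7]
grip_width: 0.651
```

>>> carry_out(plan=[[40, [0, 0, -3], [0, 0, 0]], [40, [0, 0, -7], [0, 0, 0]], [40, [0, 0, -10], [0, 0, 0]], [40, [0, 0, -10], [0, 0, 0]], [40, [0, 0, -10], [0, 0, 0]], [40, [0, 0, -7], [0, 0, 0]], [40, [0, 0, -3], [0, 0, 0]], [40, [0, 0, 0], [0, 0, 0]], [40, [0, 0, 0], [0, 0, 0]], [40, [0, 0, 0], [0, 0, 0]], [40, [0, 0, 0], [0, 0, 0]], [40, [0, 0, 0], [0, 0, 0]], [40, [0, 0, 0], [0, 0, 0]]])

```text
time_s: 3.87
eef_pos: [524.9, -42.1, 82.0]
ee_rot: [-0.0, 0.999, -0.054, -0.0]
force: [-0.7, -0.2, -4.4]
grip_width: 0.648
```

Run:
```python
from meas import *
goto(524.3,-42,31,-5.6)
for n in ['scene','side']:
    c=shot(n,n+'1'); print(rect(c,(524,-42),zlo=110,zhi=140))
s=ctrl.sense();print(s['force'],s['wrist_torque'],s['tau'])
cv2.imwrite('pics/c3.png',cv2.resize(load('side1')['color'][100:340,200:480],None,fx=2.5,fy=2.5))
```

```text
t 3.87 pos [524.9 -42.1  82. ] yaw [-6.18 -1.  ] F [-0.7 -0.2 -4.4] g 0.648
 tool shift [-0.6 -0.  51. ] turn z units -0.1
((531.0, -38.9), (94.7, 44.3), 85.0, 125.8, 411)
((509.8, -41.2), (72.6, 47.3), 61.7, 124.4, 188)
[-0.22560732  0.58785925 -4.00301845] [ 0.03272807 -0.01235416 -0.01535202] [-1.58541592e-03 -4.68346167e+01 -2.28434372e+01 -4.87386114e-04
  1.34697053e-02 -1.64727999e-05]
```

View pics/c3.png

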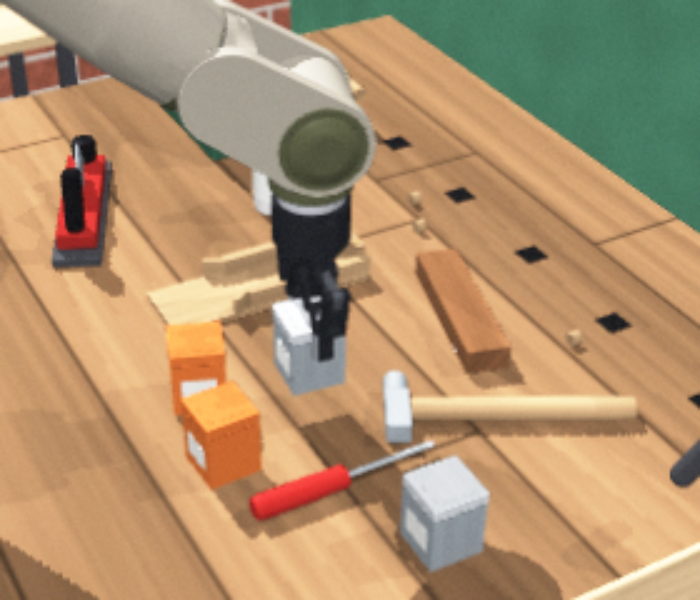

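The side view shows the left tin held upright above the bench near (310,345), with its shadow clear below and the right tin untouched. The force reading is ambiguous, so I average more samples.

Run:
```python
from h import *
F=[]
for i in range(14):
    ctrl.capture('wrist'); F.append(ctrl.sense()['force'])
F=np.array(F);print(F[:,2].round(1),F.mean(0),F.std(0)/14**.5)
```

```text
[-5.5 -4.9 -5.  -4.9 -5.1 -4.9 -6.1 -4.5 -4.9 -5.1 -5.6 -5.3 -5.1 -4.5] [ 0.06779166  0.11592223 -5.10468011] [0.15267898 0.09014831 0.10939262]
```

That gives -5.1 N, about 0.5 kg, so this tin looks like the full one. I set it back gently.

>>> carry_out(plan=[[40, [0, 0, 6], [0, 0, 0]], [40, [0, 0, 9], [0, 0, 0]], [40, [0, 0, 9], [0, 0, 0]], [40, [0, 0, 8], [0, 0, 0]], [40, [0, 0, 6], [0, 0, 0]], [40, [0, 0, 4], [0, 0, 0]], [40, [0, 0, 2], [0, 0, 0]], [40, [0, 0, 2], [0, 0, 0]], [40, [0, 0, 1], [0, 0, 0]], [40, [0, 0, 1], [0, 0, 0]], [40, [0, 0, 0], [0, 0, 0]], [40, [0, 0, 0], [0, 0, 0]]])

```text
time_s: 5.67
eef_pos: [525.1, -42.1, 34.5]
ee_rot: [0.0, 0.999, -0.054, 0.0]
force: [-0.7, -0.3, -4.6]
grip_width: 0.652
```

>>> carry_out(plan=[[40, [0, 0, 1], [0, 0, 0]], [40, [0, 0, 0.5], [0, 0, 0]], [40, [0, 0, 0.5], [0, 0, 0]], [40, [0, 0, 0], [0, 0, 0]]])

```text
time_s: 6.0
eef_pos: [525.2, -42.2, 33.5]
ee_rot: [0.0, 0.999, -0.054, 0.0]
force: [-5.2, 1.1, 9.0]
grip_width: 0.65
```

>>> carry_out(plan=[[85, [0, 0, 0], [0, 0, 0]], [85, [0, 0, 0], [0, 0, 0]], [85, [0, 0, 0], [0, 0, 0]], [85, [0, 0, 0], [0, 0, 0]], [85, [0, 0, 0], [0, 0, 0]], [85, [0, 0, -10], [0, 0, 0]], [85, [0, 0, -20], [0, 0, 0]], [85, [0, 0, -25], [0, 0, 0]], [85, [0, 0, -25], [0, 0, 0]], [85, [0, 25, -5], [0, 0, -0.6]], [85, [0, 35, 0], [0, 0, 0]], [85, [0, 35, 0], [0, 0, 0]], [85, [0, 35, 0], [0, 0, 0]], [85, [0, 35, 0], [0, 0, 0]], [85, [0, 35, 0], [0, 0, 0]], [85, [0, 25, 0], [0, 0, 0]], [85, [0, 0, 0], [0, 0, 0]], [85, [0, 0, 0], [0, 0, 0]]])

```text
time_s: 7.5
eef_pos: [513.0, -267.7, 117.7]
ee_rot: [0.0, 1.0, -0.023, 0.0]
force: [-1.0, 0.5, -0.7]
grip_width: 0.995
```

Run:
```python
from meas import *
goto(540,-269,33,-2)
c=shot('wrist','w2'); print(rect(c,(540,-268)))
F=[]
for n in ['scene','side']:
    c=shot(n,n+'2'); print(rect(c,(524,-42))); F.append(ctrl.sense()['force'])
print(F)
```

```text
t 7.5 pos [ 513.  -267.7  117.7] yaw [-2.69 -1.  ] F [-1.   0.5 -0.7] g 0.995
 tool shift [27.   0.1 84.7] turn z units -0.12
((541.5, -270.1), (57.3, 57.2), 88.8, 76.3, 13690)
((521.3, -39.4), (57.2, 59.8), 83.6, 76.5, 561)
((523.2, -43.8), (61.7, 60.2), 83.9, 75.2, 346)
[array([-0.47678264,  0.16906825, -0.3057078 ]), array([-0.11002352, -1.09107463,  0.47854742])]
```

View pics/w2.png

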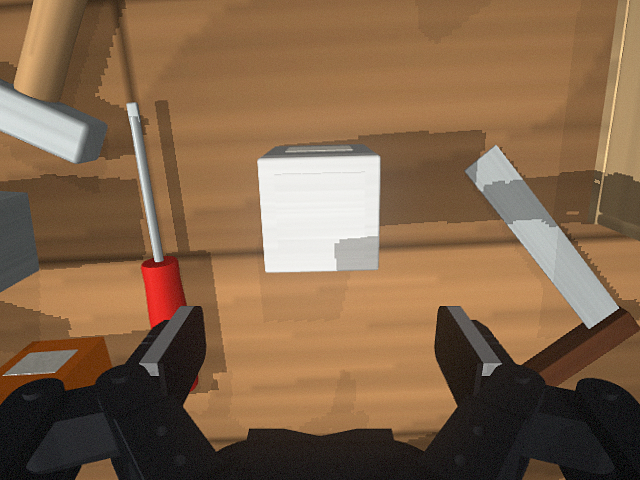

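The picture shows the right tin square in view, its top centre at (319,213). It measures (541,-270), yaw -1°. The left tin is back where it stood. Now the right tin's grasp.

>>> carry_out(plan=[[85, [14, 0.5, 0], [0, 0, -0.2]], [85, [14, 0.5, 0], [0, 0, 0]], [85, [0, 0, 20], [0, 0, 0]], [85, [0, 0, 20], [0, 0, 0]], [85, [0, 0, 20], [0, 0, 0]], [85, [0, 0, 15], [0, 0, 0]], [85, [0, 0, 8], [0, 0, 0]], [85, [0, 0, 0], [0, 0, 0]], [40, [0, 0, 0], [0, 0, 0]], [40, [0, 0, 0], [0, 0, 0]], [40, [0, 0, 0], [0, 0, 0]], [40, [0, 0, 0], [0, 0, 0]], [40, [0, 0, 0], [0, 0, 0]], [40, [0, 0, 0], [0, 0, 0]], [40, [0, 0, 0], [0, 0, 0]]])

```text
time_s: 8.9
eef_pos: [541.9, -269.1, 35.7]
ee_rot: [0.001, 1.0, -0.012, 0.001]
force: [0.0, 0.4, 7.3]
grip_width: 0.651
```

>>> carry_out(plan=[[40, [0, 0, -3], [0, 0, 0]], [40, [0, 0, -7], [0, 0, 0]], [40, [0, 0, -10], [0, 0, 0]], [40, [0, 0, -10], [0, 0, 0]], [40, [0, 0, -10], [0, 0, 0]], [40, [0, 0, -7], [0, 0, 0]], [40, [0, 0, -3], [0, 0, 0]], [40, [0, 0, 0], [0, 0, 0]], [40, [0, 0, 0], [0, 0, 0]], [40, [0, 0, 0], [0, 0, 0]], [40, [0, 0, 0], [0, 0, 0]], [40, [0, 0, 0], [0, 0, 0]], [40, [0, 0, 0], [0, 0, 0]]])

```text
time_s: 9.98
eef_pos: [541.2, -268.7, 84.0]
ee_rot: [-0.0, 1.0, -0.012, -0.0]
force: [0.1, 0.0, -1.5]
grip_width: 0.651
```

Run:
```python
from h import *
F=[]
shot('side','side3')
for i in range(14):
    ctrl.capture('wrist'); F.append(ctrl.sense()['force'])
F=np.array(F);print(F[:,2].round(1),F.mean(0),F.std(0)/14**.5)
goto(541,-270)
```

```text
[-2.1 -2.1 -2.5 -1.6 -2.1 -1.7 -2.2 -2.  -2.7 -1.7 -1.3 -0.3 -1.7 -1.7] [-0.04652349 -0.1239191  -1.83237247] [0.17799209 0.14849761 0.14795832]
t 10.73 pos [ 541.3 -268.7   84.3] yaw [-1.38 -1.  ] F [ 0.6 -0.6 -1.7] g 0.653
 tool shift [-0.2  1.3 -0. ] turn z units None
```

View pics/side3.png

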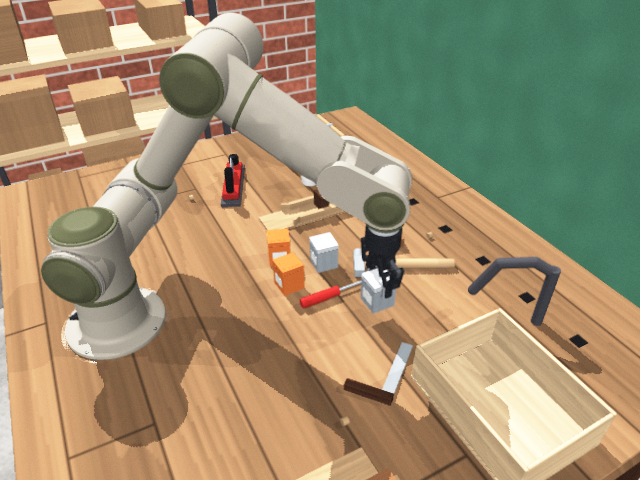

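The right tin is up near (377,290). It reads 1.8 N against 5.1 N for the left, so the left tin is the heavier. I set the right one back.

>>> carry_out(plan=[[40, [0, 0, 6], [0, 0, 0]], [40, [0, 0, 9], [0, 0, 0]], [40, [0, 0, 9], [0, 0, 0]], [40, [0, 0, 8], [0, 0, 0]], [40, [0, 0, 6], [0, 0, 0]], [40, [0, 0, 4], [0, 0, 0]], [40, [0, 0, 3], [0, 0, 0]], [40, [0, 0, 2], [0, 0, 0]], [40, [0, 0, 1], [0, 0, 0]], [40, [0, 0, 1], [0, 0, 0]], [40, [0, 0, 0.5], [0, 0, 0]], [40, [0, 0, 0.5], [0, 0, 0]], [40, [0, 0, 0], [0, 0, 0]]])

```text
time_s: 11.82
eef_pos: [541.4, -268.8, 35.7]
ee_rot: [0.0, 1.0, -0.012, 0.0]
force: [-3.6, 1.6, 8.9]
grip_width: 0.654
```

>>> carry_out(plan=[[85, [0, 0, 0], [0, 0, 0]], [85, [0, 0, 0], [0, 0, 0]], [85, [0, 0, 0], [0, 0, 0]], [85, [0, 0, 0], [0, 0, 0]], [85, [0, 0, 0], [0, 0, 0]], [85, [0, 0, -10], [0, 0, 0]], [85, [0, 0, -25], [0, 0, 0]], [85, [0, 0, -30], [0, 0, 0]], [85, [0, -15, -30], [0, 0, 0]], [85, [0, -30, -25], [0, 0, 0]], [85, [0, -35, -20], [0, 0, 0]], [85, [0, -38, -10], [0, 0, 0]], [85, [0, -40, 0], [0, 0, 0]], [85, [0, -40, 0], [0, 0, 0]], [85, [0, -40, 0], [0, 0, 0]], [85, [0, -40, 0], [0, 0, 0]], [85, [0, -40, 0], [0, 0, 0]], [85, [0, -40, 0], [0, 0, 0]], [85, [0, -40, 0], [0, 0, 0]], [85, [0, -40, 0], [0, 0, 0]]])

```text
time_s: 13.48
eef_pos: [551.5, 171.2, 185.3]
ee_rot: [-0.0, 1.0, -0.012, 0.0]
force: [0.7, -0.5, 0.5]
grip_width: 0.996
```

Run:
```python
from meas import *
goto(525,179,200)
c=shot('wrist','w3')
c=shot('side','side4'); print(rect(c,(540,-269)))
```

```text
t 13.48 pos [551.5 171.2 185.3] yaw [-1.38 -1.  ] F [ 0.7 -0.5  0.5] g 0.996
 tool shift [-26.6  -7.2 -14.8] turn z units None
((539.9, -271.7), (60.8, 59.1), 88.3, 75.5, 477)
```

View pics/w3.png

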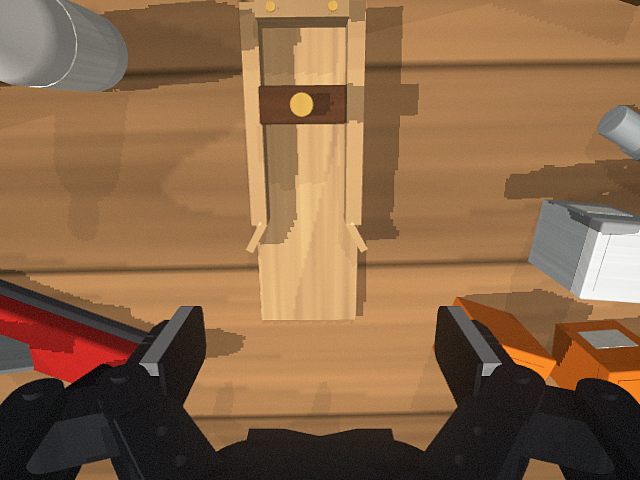

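The picture shows the rack lengthwise. The board front edge is at row 320 (cols 261–356), the walls at cols 252 and 355, the stop at (303,104) and the end plate at row 15. Glue is at (60,45). I fit the rack pose from this.

Run:
```python
from meas import *
from scipy.optimize import least_squares
c=load('w3'); P=cloud(c); X,Y,Z=P[...,0],P[...,1],P[...,2]
print('bench z',np.nanmedian(Z[235:255,180:230]),'board z',np.nanmedian(Z[280:310,280:340]))
print('board corners',atz(c,[(261,320),(356,320)],8).round(1).tolist())
reg=(X>440)&(X<720)&(Y>110)&(Y<225)
w=reg&(Z>27)&(Z<34); p=P[w]
print('walls z',np.median(p[:,2]),len(p))
# histogram of y rel. to line per x-slice
for x0 in range(500,700,15):
    q=p[(p[:,0]>=x0)&(p[:,0]<x0+15)]
    if len(q)<10: continue
    l=q[q[:,1]>178][:,1]; r=q[q[:,1]<178][:,1]
    f=lambda a:(np.percentile(a,[2,98]).round(1).tolist(),len(a)) if len(a)>5 else None
    print(x0,f(l),f(r))
b=reg&(Z>5.5)&(Z<11); q0=P[b]
for x0 in range(440,540,10):
    q=q0[(q0[:,0]>=x0)&(q0[:,0]<x0+10)][:,1]
    if len(q)>20: print('board',x0,np.percentile(q,[1,99]).round(1),len(q))
s=reg&(Z>50)&(Z<64)&(abs(Y-178)<45)&(X>600); q=P[s]; print('stop top',np.median(q[:,2]),np.percentile(q[:,0],[2,98]),np.percentile(q[:,1],[2,98]),cv2.minAreaRect(q[:,:2].astype(np.float32)))
s=reg&(Z>38)&(Z<47)&(X>670); q=P[s]; print('end',np.percentile(q[:,0],[2,98]),np.percentile(q[:,1],[2,98]),len(q))
cv2.imwrite('pics/c4.png',cv2.resize(c['color'][0:330,180:420],None,fx=1.8,fy=1.8,interpolation=cv2.INTER_CUBIC)[:600])
```

```text
bench z 0.0316287471545138 board z 8.062748362032124
board corners [[450.6, 225.3, 8.0], [448.6, 140.0, 8.0]]
walls z 30.029264394205228 8108
515 ([221.0, 224.9], 27) ([134.2, 142.1], 82)
530 ([213.3, 224.5], 153) ([138.1, 149.5], 172)
545 ([211.6, 223.3], 297) ([139.1, 150.6], 300)
560 ([211.3, 223.1], 317) ([138.4, 149.9], 316)
575 ([211.2, 222.9], 331) ([138.5, 149.7], 320)
590 ([210.8, 222.6], 341) ([137.8, 149.6], 346)
605 ([210.6, 221.7], 342) ([137.9, 149.5], 358)
620 ([211.6, 221.5], 318) ([137.3, 149.2], 377)
635 ([210.4, 221.3], 337) ([137.3, 148.6], 371)
650 ([209.3, 221.2], 417) ([136.7, 148.5], 415)
665 ([209.1, 221.0], 426) ([136.7, 148.4], 429)
680 ([181.4, 220.8], 532) ([136.2, 174.7], 549)
695 ([211.1, 220.6], 128) ([136.2, 147.0], 107)
board 440 [141.1 168.5] 21
board 450 [140.9 224. ] 900
board 460 [141.8 223.8] 969
board 470 [140.8 224.3] 998
board 480 [140.4 223.6] 1030
board 490 [140.9 223.6] 1042
board 500 [140.7 223.3] 1071
board 510 [140.2 223.2] 1105
board 520 [142.7 222.3] 1076
board 530 [146.9 218.1] 958
stop top 60.029593704949946 [621.36892634 644.16069276] [152.56719624 206.07014912] ((632.818359375, 179.6665496826172), (55.863304138183594, 23.70397186279297), 89.24691009521484)
end [687.29755736 697.45052991] [149.188421   207.79305398] 1713
```

View pics/c4.png

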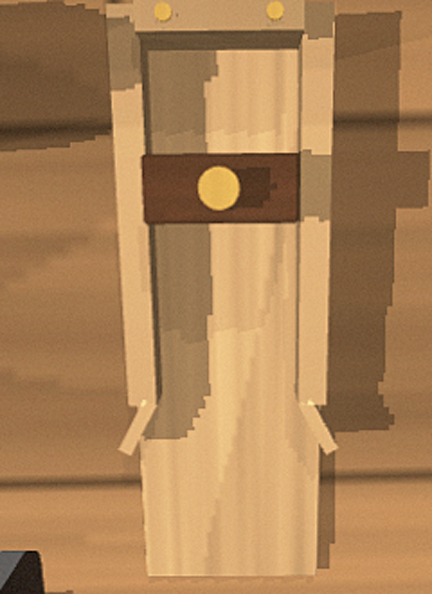

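Run:
```python
from meas import *
goto(524,-42,115,-5.9)
print(rect(load('w3'),(524,-42)),[rect(load('side4'),(524,-42))])
```

```text
t 13.58 pos [551.1 174.1 185. ] yaw [-1.05 -1.  ] F [-0.5  0.  -0.5] g 0.994
 tool shift [-23.2 216.6  69.7] turn z units 0.81
((524.6, -36.4), (46.5, 57.7), 84.7, 76.2, 4212) [((523.3, -44.4), (61.1, 57.6), 83.9, 75.3, 338)]
```

>>> carry_out(plan=[[85, [0, 20, 0], [0, 0, 0]], [85, [-4, 35, 0], [0, 0, 0]], [85, [-5, 38, 10], [0, 0, 0]], [85, [-5, 38, 15], [0, 0, 0]], [85, [-5, 38, 20], [0, 0, 0]], [85, [-4, 30, 15], [0, 0, 0]], [85, [0, 17, 10], [0, 0, 0.8]], [85, [0, 0, 0], [0, 0, 0]], [85, [0, 0, 0], [0, 0, 0]], [85, [0, 0, 0], [0, 0, 0]]])

```text
time_s: 14.42
eef_pos: [524.2, -44.5, 115.9]
ee_rot: [0.0, 0.999, -0.053, 0.001]
force: [0.5, -0.2, -0.1]
grip_width: 0.995
```

Run:
```python
from meas import *
c=shot('wrist','w4'); print(rect(c,(524,-42)))
goto(524,-42,33,-6)
```

```text
((524.0, -42.9), (57.2, 57.3), 83.8, 76.3, 12287)
t 14.47 pos [524.2 -44.2 116. ] yaw [-6.06 -1.  ] F [-0.4 -0.   0.1] g 0.994
 tool shift [-0.6 -2.2 82.9] turn z units -0.01
```

>>> carry_out(plan=[[85, [0, -1.5, 20], [0, 0, 0]], [85, [0, 0, 20], [0, 0, 0]], [85, [0, 0, 20], [0, 0, 0]], [85, [0, 0, 14], [0, 0, 0]], [85, [0, 0, 6], [0, 0, 0]], [85, [0, 0, 0], [0, 0, 0]], [40, [0, 0, 0], [0, 0, 0]], [40, [0, 0, 0], [0, 0, 0]], [40, [0, 0, 0], [0, 0, 0]], [40, [0, 0, 0], [0, 0, 0]], [40, [0, 0, 0], [0, 0, 0]], [40, [0, 0, 0], [0, 0, 0]], [40, [0, 0, 0], [0, 0, 0]]])

```text
time_s: 15.55
eef_pos: [524.8, -43.3, 36.3]
ee_rot: [0.0, 0.999, -0.054, 0.001]
force: [-0.6, 2.6, 7.0]
grip_width: 0.651
```

Run:
```python
from h import *
goto(489.6,182.4,100,-1.1)
```

```text
t 15.55 pos [524.8 -43.3  36.3] yaw [-6.17 -1.  ] F [-0.6  2.6  7. ] g 0.651
 tool shift [ -59.1 -220.6  -63.9] turn z units -0.85
```

>>> carry_out(plan=[[40, [0, 0, -4], [0, 0, 0]], [40, [0, 0, -10], [0, 0, 0]], [40, [0, 0, -18], [0, 0, 0]], [40, [0, 0, -20], [0, 0, 0]], [40, [0, -10, -15], [0, 0, 0]], [40, [0, -20, -8], [0, 0, 0]], [40, [0, -30, 0], [0, 0, 0]], [40, [0, -30, 0], [0, 0, 0]], [40, [0, -30, 0], [0, 0, 0]], [40, [-10, -30, 0], [0, 0, 0]], [40, [-15, -30, 0], [0, 0, 0]], [40, [-15, -22, 0], [0, 0, 0]], [40, [-12, -12, 0], [0, 0, 0]], [40, [-7, -6.5, 0], [0, 0, -0.4]], [40, [0, 0, 0], [0, 0, -0.45]], [40, [0, 0, 0], [0, 0, 0]], [40, [0, 0, 0], [0, 0, 0]], [40, [0, 0, 0], [0, 0, 0]]])

```text
time_s: 17.05
eef_pos: [489.2, 181.9, 110.2]
ee_rot: [0.0, 1.0, -0.01, 0.0]
force: [-0.5, -0.0, -4.9]
grip_width: 0.65
```

```bash
cat > rack.py <<'E'
from meas import *
def rackfit(c,xlo=545,xhi=675):
    P=cloud(c); X,Y,Z=P[...,0],P[...,1],P[...,2]
    m=(Z>27)&(Z<34)&(X>xlo)&(X<xhi)&(Y>125)&(Y<235); p=P[m]
    # edges per slice
    xs,mid,wid=[],[],[]
    for x0 in np.arange(xlo,xhi,8):
        q=p[(p[:,0]>=x0)&(p[:,0]<x0+8)][:,1]
        l=q[q>180]; r=q[q<180]
        if len(l)>60 and len(r)>60 : 
            xs.append(x0+4); mid.append((np.percentile(l,50)+np.percentile(r,50))/2); wid.append(np.percentile(l,50)-np.percentile(r,50))
    k=np.polyfit(xs,mid,1); print('n',len(xs),'centre y at 575:',np.polyval(k,575).round(2),'at 640',np.polyval(k,640).round(2),'yaw deg',np.degrees(np.arctan(k[0])).round(2),'wall spacing(73)',np.median(wid).round(1),'resid',np.std(np.polyval(k,xs)-mid).round(2))
    return k
E
python3 - <<'E'
from rack import *
goto(489.6,182.4,None,-1.1)
c=shot('wrist','w5'); rackfit(c); rackfit(load('w3'))
for s in ['scene','side']: c=shot(s,s+'5'); rackfit(c,xhi=690)
s=ctrl.sense(); print(s['force'])
E
```

```text
t 17.05 pos [489.2 181.9 110.2] yaw [-1.18 -1.  ] F [-0.5 -0.  -4.9] g 0.65
 tool shift [ 0.4 -0.5 -0. ] turn z units -0.01
n 10 centre y at 575: 180.4 at 640 179.44 yaw deg -0.85 wall spacing(73) 72.6 resid 0.11
n 16 centre y at 575: 180.66 at 640 179.46 yaw deg -1.06 wall spacing(73) 72.7 resid 0.17Traceback (most recent call last):
  File "<stdin>", line 4, in <module>
  File "rack.py", line 12, in rackfit
    k=np.polyfit(xs,mid,1); print('n',len(xs),'centre y at 575:',np.polyval(k,575).round(2),'at 640',np.polyval(k,640).round(2),'yaw deg',np.degrees(np.arctan(k[0])).round(2),'wall spacing(73)',np.median(wid).round(1),'resid',np.std(np.polyval(k,xs)-mid).round(2))
    raise TypeError("expected non-empty vector for x")
TypeError: expected non-empty vector for x
```

View pics/w5.png

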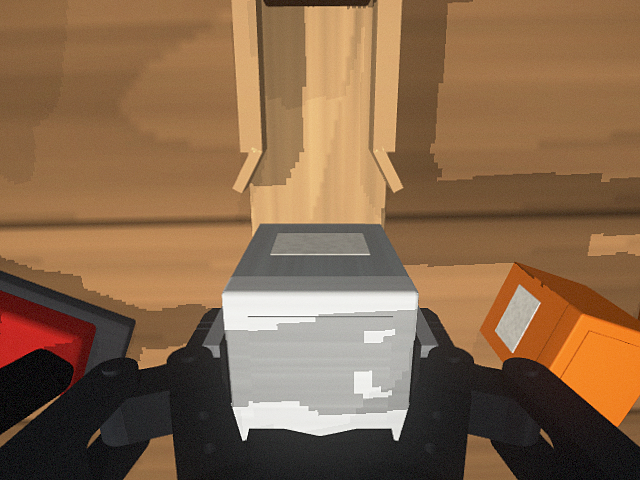

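The tin is held square in line with the bay: its front edge spans cols 222–418 (middle 320) and the bay middle is at col 318. I check the tin against TCP in this same picture.

Run:
```python
from rack import *
c=load('w5'); P=cloud(c)
m=(abs(P[...,0]-489)<45)&(abs(P[...,1]-182)<45)&(P[...,2]>140)&(P[...,2]<160)
m[:, :215]=0; m[:,425:]=0
p=P[m]; z=np.median(p[:,2]); p=p[abs(p[:,2]-z)<3]; print(z,np.percentile(p,[1,99],axis=0).round(1))
f=p[p[:,0]>490]; 
for x0 in (490,500,508): 
    q=f[(f[:,0]>=x0)&(f[:,0]<x0+6)][:,1]; print(x0,np.percentile(q,[2,98]).round(1),(q.min()+q.max())/2)
print('front edge',atz(c,[(223,292),(320,291),(417,291)],z).round(1))
```

```text
149.8946441667316 [[468.1 152.  147.6]
 [516.7 209.1 152.1]]
490 [152.  209.1] 180.1672171919249
500 [152.7 209.8] 180.8501930774642
508 [153.3 207. ] 180.16331843535633
front edge [[517.2 207.5 149.9]
 [517.  180.1 149.9]
 [516.4 152.7 149.9]]
```

>>> carry_out(plan=[[40, [0, -0.7, 6], [0, 0, 0]], [40, [0, 0, 12], [0, 0, 0]], [40, [0, 0, 12], [0, 0, 0]], [40, [0, 0, 12], [0, 0, 0]], [40, [0, 0, 10], [0, 0, 0]], [40, [0, 0, 6], [0, 0, 0]], [40, [0, 0, 3], [0, 0, 0]], [40, [0, 0, 2], [0, 0, 0]], [40, [0, 0, 0], [0, 0, 0]], [40, [0, 0, 0], [0, 0, 0]], [40, [0, 0, 0], [0, 0, 0]]])

```text
time_s: 18.07
eef_pos: [489.4, 182.9, 47.5]
ee_rot: [-0.0, 1.0, -0.009, 0.0]
force: [-1.1, -1.0, -5.3]
grip_width: 0.654
```

>>> carry_out(plan=[[40, [0, 0, 1.5], [0, 0, 0]], [40, [5, 0, 0], [0, 0, 0]], [40, [8, 0, 0], [0, 0, 0]], [40, [8, 0, 0], [0, 0, 0]], [40, [8, 0, 0], [0, 0, 0]], [40, [8, 0, 0], [0, 0, 0]], [40, [5, 0, 0], [0, 0, 0]], [40, [0, 0, 0], [0, 0, 0]], [40, [0, 0, 0], [0, 0, 0]]])

```text
time_s: 18.82
eef_pos: [531.1, 182.0, 45.3]
ee_rot: [0.0, 1.0, -0.009, -0.0]
force: [-0.0, 0.1, -5.0]
grip_width: 0.644
```

Run:
```python
from rack import *
goto(579.6,181,None,-1.1)
c=shot('wrist','w6'); rackfit(c,xlo=575,xhi=685);c=shot('side','side6')
print(ctrl.sense()['force'])
```

```text
t 18.82 pos [531.1 182.   45.3] yaw [-1.08 -1.  ] F [-0.   0.1 -5. ] g 0.644
 tool shift [48.6  0.1 -0. ] turn z units 0.0
n 9 centre y at 575: 180.4 at 640 179.44 yaw deg -0.85 wall spacing(73) 72.4 resid 0.08
[-0.93217095  0.20246244 -4.60606358]
```

View pics/w6.png

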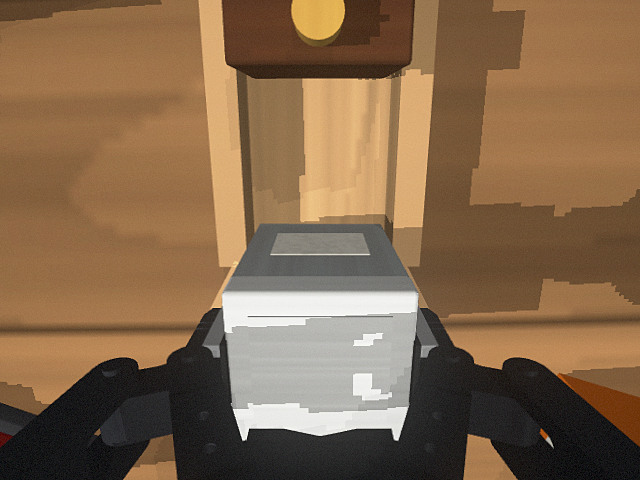

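Run:
```python
from rack import *
c=load('w6')
cv2.imwrite('pics/c5.png',cv2.resize(c['color'][150:290,200:440],None,fx=3.3,fy=3.3,interpolation=cv2.INTER_CUBIC))
# predicted pixels of bay walls inner foot lines, tin if y = TCP
s=c['state'];print(s['eef_pos'])
for y in (211.3,150.3): print(proj(c,[[552,y,30],[600,y,30]]).round(1).tolist())
```

```text
[531.05282002 182.04695188  45.27313521]
[[246.4, 251.1], [237.3, 133.3]]
[[391.9, 248.4], [396.0, 130.2]]
```

View pics/c5.png

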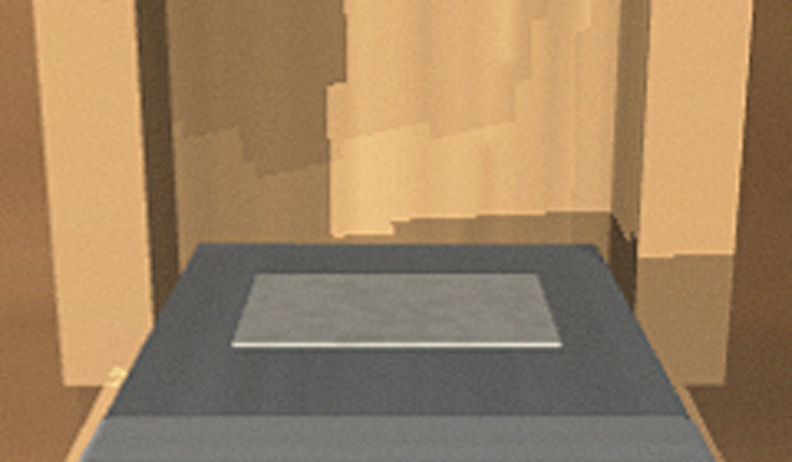

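The crop shows the tin's lower front edge at cols 197–597 and the bay floor at 178–610. That leaves the tin about 0.5 mm right of centre, so I correct and go on in.

>>> carry_out(plan=[[40, [3, -0.5, 0], [0, 0, 0]], [40, [6, 0, 0], [0, 0, 0]], [40, [7, 0, 0], [0, 0, 0]], [40, [7, 0, 0], [0, 0, 0]], [40, [7, 0, 0], [0, 0, 0]], [40, [7, 0, 0], [0, 0, 0]], [40, [5, 0, 0], [0, 0, 0]], [40, [2, 0, 0], [0, 0, 0]], [40, [0, 0, 0], [0, 0, 0]], [40, [0, 0, 0], [0, 0, 0]]])

```text
time_s: 19.75
eef_pos: [574.9, 181.8, 45.3]
ee_rot: [0.0, 1.0, -0.009, -0.0]
force: [-0.5, 0.7, -4.7]
grip_width: 0.65
```

Run:
```python
from rack import *
goto(579.6,181,None,-1.1)
c=shot('wrist','w7')
cv2.imwrite('pics/c6.png',cv2.resize(c['color'][0:310,170:470],None,fx=1.9,fy=1.9,interpolation=cv2.INTER_CUBIC))
```

```text
t 19.75 pos [574.9 181.8  45.3] yaw [-1.08 -1.  ] F [-0.5  0.7 -4.7] g 0.65
 tool shift [ 4.7  0.7 -0. ] turn z units 0.0
```

View pics/c6.png

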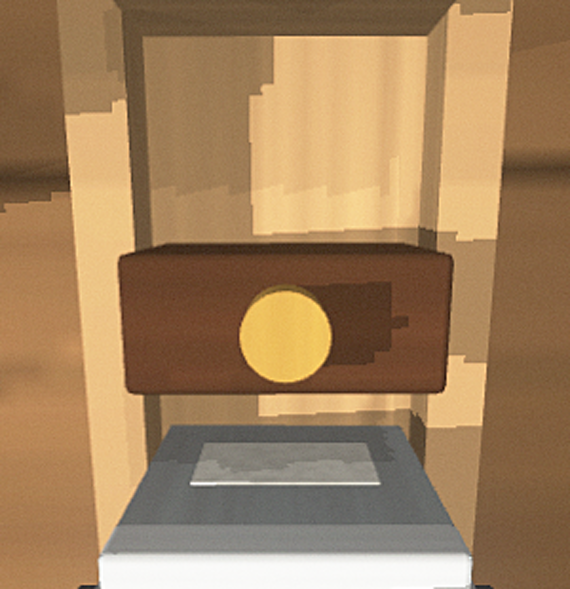

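The tin is in the bay between the walls, with the stop ahead at crop rows 250–390. I touch it lightly to the board, then push slowly.

>>> carry_out(plan=[[40, [0, 0, 0.5], [0, 0, 0]], [40, [0, 0, 0.3], [0, 0, 0]], [40, [0, 0, 0], [0, 0, 0]], [40, [0, 0, 0], [0, 0, 0]]])

```text
time_s: 20.13
eef_pos: [575.0, 181.8, 44.8]
ee_rot: [-0.0, 1.0, -0.009, 0.0]
force: [-0.1, 0.3, -5.2]
grip_width: 0.648
```

>>> carry_out(plan=[[40, [3, 0, 0], [0, 0, 0]], [40, [3, 0, 0], [0, 0, 0]], [40, [3, 0, 0], [0, 0, 0]], [40, [2, 0, 0], [0, 0, 0]], [40, [2, 0, 0], [0, 0, 0]], [40, [2, 0, 0], [0, 0, 0]], [40, [2, 0, 0], [0, 0, 0]], [40, [2, 0, 0], [0, 0, 0]], [40, [2, 0, 0], [0, 0, 0]], [40, [2, 0, 0], [0, 0, 0]], [40, [2, 0, 0], [0, 0, 0]]])

```text
time_s: 21.05
eef_pos: [599.4, 181.4, 44.5]
ee_rot: [0.0, 1.0, -0.009, -0.001]
force: [-5.1, -0.9, -3.0]
grip_width: 0.652
```

>>> carry_out(plan=[[40, [2, 0, 0], [0, 0, 0]], [40, [2, 0, 0], [0, 0, 0]], [40, [2, 0, 0], [0, 0, 0]], [40, [2, 0, 0], [0, 0, 0]], [40, [2, 0, 0], [0, 0, 0]], [40, [2, 0, 0], [0, 0, 0]], [40, [2, 0, 0], [0, 0, 0]], [40, [2, 0, 0], [0, 0, 0]], [40, [2, 0, 0], [0, 0, 0]], [40, [2, 0, 0], [0, 0, 0]], [40, [2, 0, 0], [0, 0, 0]], [40, [1, 0, 0], [0, 0, 0]], [40, [0, 0, 0], [0, 0, 0]]])

```text
time_s: 22.13
eef_pos: [622.7, 181.0, 44.5]
ee_rot: [0.0, 1.0, -0.009, -0.001]
force: [-4.6, -0.6, -3.7]
grip_width: 0.652
```

Run:
```python
from rack import *
goto(631.6,179.8,None,-1.1)
c=shot('wrist','w8')
P=cloud(c); m=(P[...,2]>54)&(P[...,2]<64)&(P[...,0]>640)&(abs(P[...,1]-179)<35); q=P[m]
print('stop top x',np.percentile(q[:,0],[2,98]).round(1) if len(q) else None)
m=(P[...,2]>38)&(P[...,2]<46)&(P[...,0]>670)&(abs(P[...,1]-179)<25); q=P[m]; print('end plate x',np.percentile(q[:,0],[2,98]).round(1) if len(q) else None)
cv2.imwrite('pics/c7.png',cv2.resize(c['color'][0:310,170:470],None,fx=1.9,fy=1.9,interpolation=cv2.INTER_CUBIC))
```

```text
t 22.13 pos [622.7 181.   44.5] yaw [-1.07 -1.  ] F [-4.6 -0.6 -3.7] g 0.652
 tool shift [ 8.9  1.  -0. ] turn z units 0.01
stop top x [649.1 673.6]
end plate x [673.2 699.2]
```

View pics/c7.png

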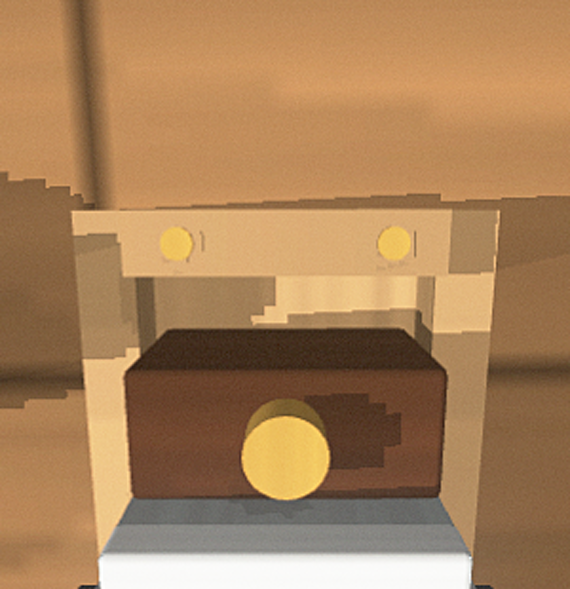

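The stop's far edge is at x≈674, and it sits about 10 mm short of home. I push 7 mm more, then creep.

>>> carry_out(plan=[[40, [1.5, 0, 0], [0, 0, 0]], [40, [1.5, 0, 0], [0, 0, 0]], [40, [1.5, 0, 0], [0, 0, 0]], [40, [1.5, 0, 0], [0, 0, 0]], [40, [1, 0, 0], [0, 0, 0]], [40, [0, 0, 0], [0, 0, 0]]])

```text
time_s: 22.68
eef_pos: [629.8, 180.8, 44.5]
ee_rot: [-0.0, 1.0, -0.009, -0.0]
force: [-4.2, 0.0, -3.1]
grip_width: 0.652
```

>>> carry_out(plan=[[40, [0.5, 0, 0], [0, 0, 0]], [40, [0.5, 0, 0], [0, 0, 0]], [40, [0, 0, 0], [0, 0, 0]]])

```text
time_s: 22.93
eef_pos: [630.7, 180.8, 44.5]
ee_rot: [-0.0, 1.0, -0.009, -0.0]
force: [-3.8, 0.1, -4.0]
grip_width: 0.652
```

>>> carry_out(plan=[[40, [0.5, 0, 0], [0, 0, 0]], [40, [0.3, 0, 0], [0, 0, 0]], [40, [0, 0, 0], [0, 0, 0]]])

```text
time_s: 23.18
eef_pos: [631.6, 180.8, 44.5]
ee_rot: [-0.0, 1.0, -0.009, -0.0]
force: [-4.9, 1.3, -4.4]
grip_width: 0.654
```

Run:
```python
from rack import *
goto(631.6,179.8,None,-1.1)
c=shot('wrist','w9')
P=cloud(c); m=(P[...,2]>54)&(P[...,2]<64)&(P[...,0]>640)&(abs(P[...,1]-179)<35); q=P[m]
print('stop top x',np.percentile(q[:,0],[2,98]).round(1))
cv2.imwrite('pics/c8.png',cv2.resize(c['color'][0:310,170:470],None,fx=1.9,fy=1.9,interpolation=cv2.INTER_CUBIC))
print(atz(c,[(320,145-9)],42))
```

```text
t 23.18 pos [631.6 180.8  44.5] yaw [-1.08 -1.  ] F [-4.9  1.3 -4.4] g 0.654
 tool shift [ 0.  1. -0.] turn z units 0.0
stop top x [658.  682.5]
[[699.59320408 178.2544928   42.        ]]
```

View pics/c8.png

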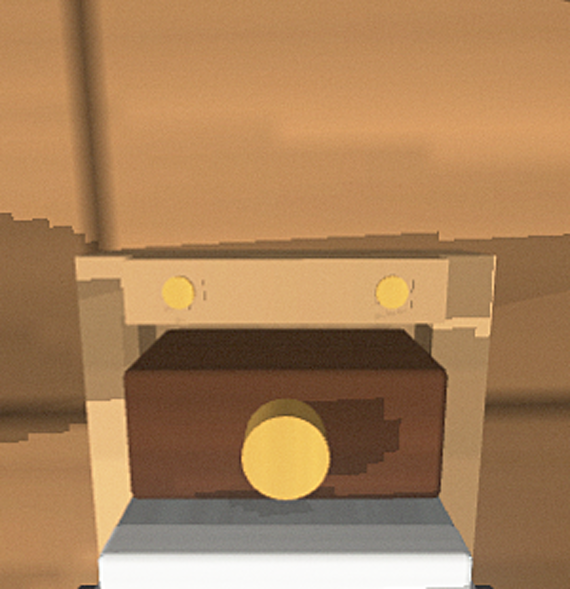

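>>> carry_out(plan=[[40, [0.4, 0, 0], [0, 0, 0]], [40, [0, 0, 0], [0, 0, 0]]])

```text
time_s: 23.4
eef_pos: [632.0, 180.8, 44.5]
ee_rot: [-0.0, 1.0, -0.009, -0.0]
force: [-5.3, 1.5, -4.7]
grip_width: 0.652
```

>>> carry_out(plan=[[40, [0.4, 0, 0], [0, 0, 0]], [40, [0, 0, 0], [0, 0, 0]]])

```text
time_s: 23.57
eef_pos: [632.4, 180.8, 44.5]
ee_rot: [-0.0, 1.0, -0.009, -0.0]
force: [-5.7, 1.1, -4.6]
grip_width: 0.648
```

>>> carry_out(plan=[[40, [0.3, 0, 0], [0, 0, 0]], [40, [0, 0, 0], [0, 0, 0]]])

```text
time_s: 23.73
eef_pos: [632.7, 180.8, 44.5]
ee_rot: [-0.0, 1.0, -0.009, -0.0]
force: [-4.4, 2.1, -3.9]
grip_width: 0.645
```

>>> carry_out(plan=[[40, [0.4, 0, 0], [0, 0, 0]], [40, [0, 0, 0], [0, 0, 0]]])

```text
time_s: 23.9
eef_pos: [632.9, 180.8, 44.6]
ee_rot: [0.0, 1.0, -0.009, -0.001]
force: [-5.9, 1.6, -3.4]
grip_width: 0.651
```

>>> carry_out(plan=[[40, [0.4, 0, 0], [0, 0, 0]], [40, [0, 0, 0], [0, 0, 0]]])

```text
time_s: 24.07
eef_pos: [633.0, 180.8, 44.6]
ee_rot: [0.0, 1.0, -0.009, -0.001]
force: [-8.7, 1.2, -2.6]
grip_width: 0.651
```

Run:
```python
from rack import *
goto(631.6,179.8,None,-1.1)
c=shot('wrist','w10')
P=cloud(c); m=(P[...,2]>54)&(P[...,2]<64)&(P[...,0]>640)&(abs(P[...,1]-179)<35); q=P[m]
print('stop top x',np.percentile(q[:,0],[2,98]).round(1))
cv2.imwrite('pics/c9.png',cv2.resize(c['color'][100:300,200:440],None,fx=3,fy=3,interpolation=cv2.INTER_CUBIC))
```

```text
t 24.07 pos [633.  180.8  44.6] yaw [-1.06 -1.  ] F [-8.7  1.2 -2.6] g 0.651
 tool shift [-1.3  1.   0. ] turn z units 0.01
stop top x [659.5 683.8]
```

View pics/c9.png

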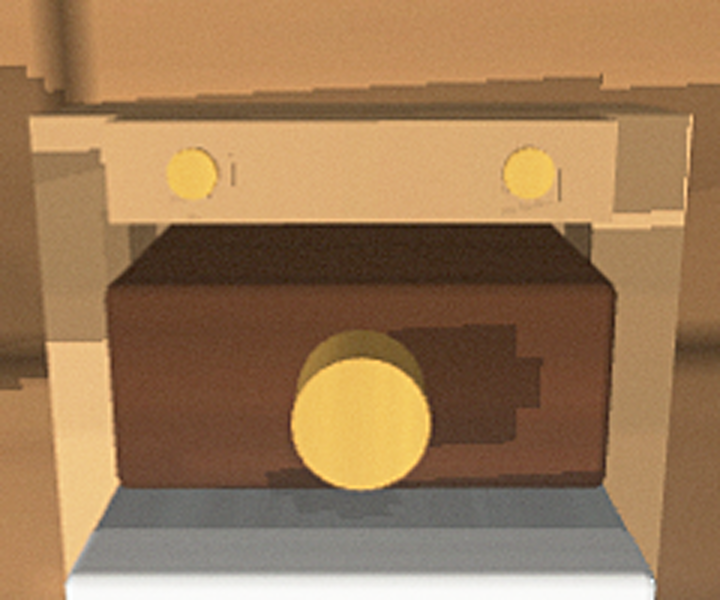

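Run:
```python
from rack import *
c=load('scene0');P=cloud(c);m=(P[...,2]>60)&(P[...,2]<160)&(P[...,0]>560)&(P[...,0]<800)&(P[...,1]>215)&(P[...,1]<420)
print(np.percentile(P[m],[1,99],axis=0).round(0))
```

```text
[[654. 314.  61.]
 [702. 359. 153.]]
```

>>> carry_out(plan=[[40, [-0.5, 0, 0.3], [0, 0, 0]], [40, [0, 0, 0.3], [0, 0, 0]], [40, [0, 0, 0], [0, 0, 0]]])

```text
time_s: 24.37
eef_pos: [632.9, 180.8, 44.4]
ee_rot: [-0.0, 1.0, -0.009, -0.0]
force: [-6.6, 1.2, -0.7]
grip_width: 0.65
```

Glue is at y ≥ 314 and the open fingers reach only y≈238, so it's clear. I release and rise.

>>> carry_out(plan=[[60, [0, 0, 0], [0, 0, 0]], [66, [0, 0, 0], [0, 0, 0]], [75, [0, 0, 0], [0, 0, 0]], [85, [0, 0, 0], [0, 0, 0]], [85, [0, 0, 0], [0, 0, 0]], [85, [0, 0, 0], [0, 0, 0]], [85, [0, 0, -5], [0, 0, 0]], [85, [0, 0, -15], [0, 0, 0]], [85, [0, 0, -25], [0, 0, 0]], [85, [0, 0, -30], [0, 0, 0]], [85, [-20, 0, -30], [0, 0, 0]], [85, [-30, 0, -30], [0, 0, 0]], [85, [-30, 0, -20], [0, 0, 0]], [85, [-10, 0, -10], [0, 0, 0]], [85, [0, 0, 0], [0, 0, 0]], [85, [0, 0, 0], [0, 0, 0]], [85, [0, 0, 0], [0, 0, 0]]])

```text
time_s: 25.78
eef_pos: [544.2, 182.2, 207.7]
ee_rot: [0.0, 1.0, -0.01, -0.0]
force: [-0.2, 0.5, -0.8]
grip_width: 0.993
```

Run:
```python
from rack import *
goto(631,180)
c=shot('wrist','w11'); rackfit(c); print('tin',rect(c,(632,180),zlo=75,zhi=95))
P=cloud(c); m=(P[...,2]>54)&(P[...,2]<64)&(P[...,0]>662)&(abs(P[...,1]-179)<35); q=P[m]
print('stop top x',np.percentile(q[:,0],[2,98]).round(1))
for n in ['scene','side']:
    c=shot(n,n+'9'); print(n,rect(c,(540,-269)), rect(c,(632,180),zlo=72,zhi=95))
```

```text
t 25.78 pos [544.2 182.2 207.7] yaw [-1.1 -1. ] F [-0.2  0.5 -0.8] g 0.993
 tool shift [86.8  0.5 -0.1] turn z units None
n 16 centre y at 575: 180.77 at 640 179.39 yaw deg -1.21 wall spacing(73) 75.1 resid 0.15
tin ((631.8, 179.7), (57.3, 56.9), 88.9, 84.4, 8391)
stop top x [663.6 683.4]
scene ((539.2, -265.8), (56.2, 59.3), 88.7, 76.1, 662) ((629.1, 182.4), (58.1, 59.1), 89.3, 84.7, 577)
side ((541.1, -271.0), (59.7, 60.3), 0.6, 75.4, 476) ((631.9, 178.6), (59.5, 63.4), 0.4, 83.2, 234)
```

View pics/w11.png

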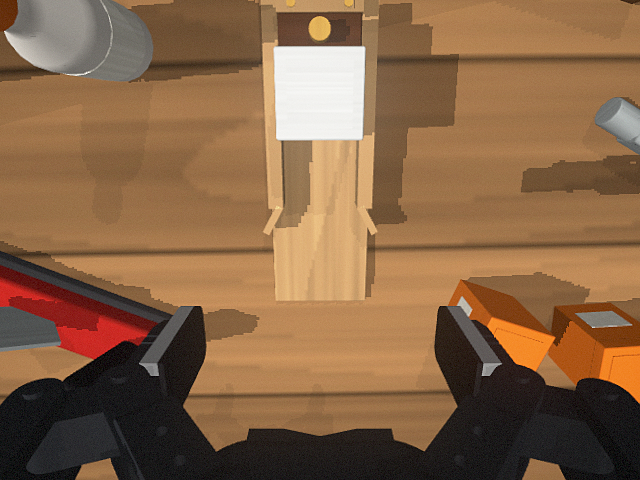

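View pics/scene9.png

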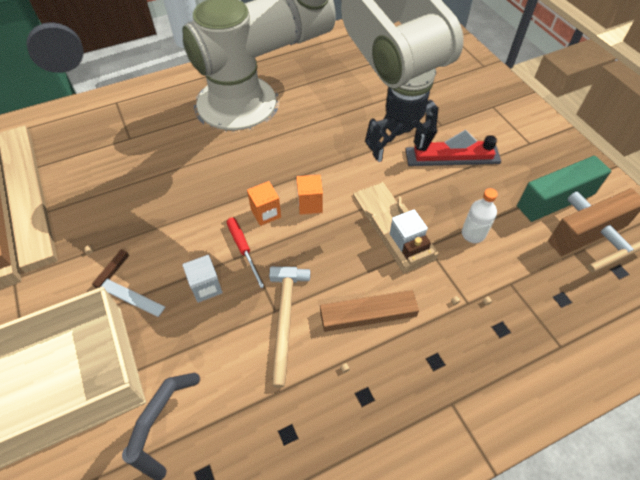

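The wrist picture shows the tin square in the bay at (319,92), against the stop at (319,28), which sits against the end plate. In the scene view the right tin is in place at (202,278), and the other things look as they did at the start. The gripper is clear of everything, so I hand in.

```bash
python3 -c "
from rig import ctrl
print(ctrl.finish_job())"
```

```text
the job is handed in; nothing more can be done
None
```

The heavier tin, the left one, is in the rack bay with the stop pushed home, and the job is handed in at about 26 s of the 72 s allowed. No verdict was reported.

- **Weighing:** I lifted each tin about 50 mm and set it back. The left read 5.1 N, about 0.5 kg, and the right 1.8 N, so the left is the full one. The first single readings were noisy, and I decided on 14-sample averages.
- **Placing:** I lowered the left tin over the apron and slid it in just above the board. I set it down in the bay and pushed in small steps. The push read about 5 N while the stop slid and rose to 8.7 N when it blocked at the end, the highest reading I saw against the 25 N limit.
- **Last checks:**
  - The tin stands at rack x ≈ 57 mm, within about 1 mm of the middle line by the wrist camera, with its top at 84 mm.
  - The stop's front is at about 85 mm by the last wrist view before release.
  - The right tin stands where it was, to within about 3 mm.
  - The other things looked unmoved in the scene picture.
- **Disagreements:** The scene and side cameras differed from the wrist camera by 1–4 mm, a little more than the stated calibration of about 2 mm. The final wall spacing from the wrist view read 75 mm instead of the expected 73. I put that down to tin points mixing into the fit.

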